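# Shut the draft shield and tare the balance

### The arm

A 6-joint arm with a two-finger parallel gripper is mounted at the origin on a cart in front of the work surface, level with it; the furniture and walls round the work are solid. World frame = base frame: x ahead of the robot, y to its left, z up, the work surface at z = 0. Lengths are in m, angles in rad, forces in N, time in s.
With the tool pointing down it reaches from about 0.25 to 0.725 m from the base axis. Payload 9.7 kg.
Tool frame: the origin (TCP) lies between the finger pads; the fingertips stand 25 mm ahead of it and the grasp point (between the pads) lies 6 mm ahead of it; z points along the fingers, y is the line along which they close (so a half turn about z gives the same grasp; the last joint's range is limited). The gripper opens to 85 mm and grips with 20 to 120 N. Pads are 22 mm wide; open, the fingers measure 114 mm over their backs; the gripper's body (76 mm by 85 mm) begins 54 mm behind the grasp point. The pads swing forward as they close: fully open they stand 13 mm farther back than shut.
Start: joints at [1.102, 0.087, 0.176, 1.66, 0, 1.571], TCP at [0.248, 0.491, 0.256] pointing down, gripper open.
Joint ranges: [-3.13, 3.13], [-0.85, 1.81], [-1.15, 1.24], [-2.2, 2.28], [-1.44, 1.52], [-3.14, 3.14]. Speed limits (rad/s): [2.22, 2.22, 2.57, 3.14, 3.14, 3.14].

### API

Orientations are given as a 3x3 rotation matrix whose columns are the frame's x, y, z axes.
In Python, from plant import get_state, snapshot, job_done gives the robot as it stands.
- The arm moves only by the tool servo_tool, never from a script. Its argument "plan" is a list of rows, each an object of numbers: "fingers": the opening, from 0 (shut) to 1 (fully open); "dx", "dy", "dz": the shift along the tool's x, y, z in m; "spin": the turn about the tool's z in degrees. A call has 1 to 5 rows; each row is the pose to reach, as a shift and turn from the pose commanded when the call began, along the tool's axes at that moment; what a row does not reach only later rows make up. A row lasts 1/10 s, in which the tool goes at most 50 mm and 8.59 degrees, less where a joint would pass 70% of its speed; a pose out of reach is approached as far as the arm can. A call with a gripper value outside its range is refused whole. The fingers move at their own pace and stop on an object; "force" is the grip in N (left out, the last holds). Time passes only in rows, so rows that repeat a pose let the fingers close. It gives the time, the measured TCP pose, the force, the opening and the grip force at its end, in the units of the state.
- get_state(): the state, without advancing time (a new reading comes with each control period).
- snapshot(name): name is "scene" or "top" or "wrist"; returns a dict with "img" (400x640x3 uint8, red, green, blue), "fovy" (degrees; the focal length in pixels is half the picture's height over the tangent of half this angle, whatever the lens; pixels are square), "cx", "cy" (the principal point, pixels), "rvec" (rotation vector, rad) and "tvec" (3), from world to camera coordinates, as OpenCV has them; the wrist camera has in their place "tool_from_camera" (4x4, takes a point from camera to tool coordinates, whose origin is the TCP and whose axes are the flange's). Camera axes: x right, y down, z forward; pixel columns grow to the right and rows downward; lengths in m; the calibration is good to about 2 mm. A picture is of the moment at which its call begins: read the wrist's pose just before it. There is no depth.
- job_done(): hands the job in; it is judged then, once.
The state is a dict: "t": time; "qpos": joint angles; "dq": joint speeds; "effort": joint torques, N m; "eef_pos": TCP position; "ee_rot": TCP orientation; "force": force on the tool from outside, world axes, zero at the start; "torque": the same for the moment, N m; "opening": opening from 0.0 (shut) to 1.0 (fully open); "grip_force": force on a finger pad.
Only numpy, scipy, OpenCV 4.12 (cv2) and the standard library are available. Lean on these libraries where they do the work, as an engineer would, in place of code of your own. Each camera call takes 0.05 s, during which the arm holds its last target. There are 200 camera calls.

### The job

Tare the precision balance with the empty crucible on its pan: with the fingertips, gently push the sliding glass lid on top of its draft shield fully shut, then lightly press the long bar key in the middle of the three keys at its front until it goes down, let it come up again and withdraw. Leave the lid shut, do not press the two small round keys, and leave the crucible and the things standing round the balance alone.

Things in the scene. Friction and masses are not known exactly. Their poses are not given: they have to be found in the camera images.
- balance: Fixed white precision balance, 225 long (own x) x 170 wide (own y), housing 56 high. Origin: centre of its footprint on the table; x points from its key side towards its back, y left, z up. In front lies a panel rising 8 degrees to the back, with a row of three keys at x = -92 mm and a flat dark display behind them (x -71 to -37 mm).
- shield_front (a point): Middle of the top of the front bar of the draft shield, a clear glass box on the balance behind its panel (balance x -34 to 109 mm, y -76 to 76 mm); this bar and the side rails of the shield are 162 above the table. The lid shuts against this bar.
- lid (a joint): Opening of the sliding lid of the draft shield in m: 0 = shut against the front bar, up to 0.105 = slid back (towards the balance's +x). Starts 0.06 to 0.095 open. It slides level with about 1.2 N of friction and stays where it is left; it cannot be lifted off. Clear plate 130 x 132 x 4 with its upper face 161 above the table.
- lid_bar (a point): Centre of the top of the upright grey bar on the lid, 60 wide (balance y), 10 thick (balance x), standing 17 mm above the lid plate (top 178 above the table); moves with the lid. Behind it (balance +x) lies at least 100 mm of bare lid plate. At balance x = -10.5 mm when the lid is shut.
- tare_key (a joint): How far the long bar key in the middle is pressed, in m, along its axis (8 degrees off vertical, the top leaning to the front): 0 = up, 0.003 = fully down, counts as pressed from 0.0015. A spring: 1 N starts it, 3.4 N holds it fully down, and it comes up by itself.
- tare_key_top (a point): Centre of the upper face of the long bar key (46 wide along balance y, 16 along balance x), 6 mm above the panel and about 53 above the table; 59 mm in front of the shield's front face.
- left_key (a joint): How far the small round key on the left (14 diameter, centre 54 mm to balance +y of the bar key) is pressed, m; to be left alone.
- right_key (a joint): The same for the small round key on the right (54 mm to balance -y); to be left alone.
- pan_centre (a point): Centre of the top of the round steel pan (90 diameter) inside the shield, 68 above the table, at balance x = 37.5 mm.
- crucible: Small empty porcelain crucible (open white cup), 52 diameter at the rim, 40 high, standing loose on the pan; its rim is 49 mm under the lid. Origin: centre of its underside.
- bottle: Glass bottle with screw cap, 47 diameter, 98 high, standing beside the balance. Origin: centre of its underside.
- buffer_bottle: White plastic bottle with screw cap, 47 diameter, 94 high, standing beside the balance. Origin: centre of its underside.
- petri: Petri dish, 60 diameter, 15 high, beside the balance. Origin: centre of its underside.
- tweezers: Steel tweezers, 127 long (own y) x 12 x 8, lying in front of the balance. Origin: centre of the underside.

How it is judged:
On the way, in this order (a step that is already met when the one before it is completed fails the run):
1. the lid is shut (within 4 mm) (value of joint lid below 0.004 m and value of joint tare_key below 0.0008 m), for 0.1 s.
2. the bar key is pressed by the fingers (1.5 mm or more) with the lid shut (value of joint lid below 0.004 m and value of joint tare_key above 0.0015 m and contact force between the fingers and tare_key above 0.3 N), for 0.1 s.
At the end, for the whole second after the job is handed in: The lid is shut within 4 mm, all three keys are up (within 0.8 mm), the crucible stands upright and still on the pan within 6 mm of where it stood, and the bottles, petri dish and tweezers are within 15 mm of where they stood (all of step 1 and value of joint each of left_key, right_key below 0.0008 m and horizontal distance between crucible and pan_centre below 0.022 m and angle between crucible's own z axis and vertical below 0.1 rad and linear speed of crucible below 0.01 m/s and distance of crucible from where it was at the start of the episode below 0.006 m and distance of each of bottle, buffer_bottle, petri, tweezers from where it was at the start of the episode below 0.015 m); the robot touches nothing.
It fails at once if the bar key is pressed while the lid is open (value of joint tare_key above 0.0015 m and value of joint lid above 0.008 m).
It fails at once if a small round key is pressed (1.5 mm) (value of joint any of left_key, right_key above 0.0015 m).
It fails at once if the crucible is touched, moved (6 mm) or lifted (contact force between any of the arm, the fingers and crucible above 0.3 N or distance of crucible from where it was at the start of the episode above 0.006 m).
It fails at once if a thing beside the balance is moved or lifted by more than 15 mm (distance of any of bottle, buffer_bottle, petri, tweezers from where it was at the start of the episode above 0.015 m).
It fails at once if rough handling: the lid slammed (faster than 0.4 m/s) or the balance or its parts pushed with more than 30 N (velocity of joint lid below -0.4 m/s or contact force between any of the fingers, the arm and balance above 30 N).
It also fails if it takes over 50 s, if anything falls off the work surface, if the arm or the gripper's body presses on something with over 40 N, if the wrist force passes 120 N, or if a joint passes its speed limit or range.

## Working session

There is one attempt and no reset: what is moved stays moved. The work goes in short steps, Python scripts to look and compute and a tool call to move; the robot and the scene stay as the last step left them, time stands still between calls to the robot, and variables do not carry over. Pictures are saved under pics/ and viewed, at most 10 in all, crops included, and the job is handed in when it is done.

Besides the shell and the picture viewer there is one more tool, called after ">>>" as name(argument=value, ...), one argument or row to a line, values as JSON. servo_tool: Moves the arm, as the interface text tells. Its arguments: {"type":"object","properties":{"plan":{"type":"array"},"force":{"type":"number"}},"required":["plan"]}

```bash
mkdir -p pics
cat > h.py <<'E'
import numpy as np,cv2,pickle
from plant import get_state,snapshot,job_done
def take(n,f):
    st=get_state(); s=snapshot(n); cv2.imwrite(f'pics/{f}.png',s['img'][:,:,::-1]); pickle.dump((st,s),open(f'pics/{f}.pkl','wb')); return st,s
def ray(f,u,v,z):
    st,s=pickle.load(open(f'pics/{f}.pkl','rb')); fl=200/np.tan(np.radians(s['fovy']/2))
    d=np.array([(u-s['cx'])/fl,(v-s['cy'])/fl,1.])
    if 'rvec' in s:
        R=cv2.Rodrigues(np.array(s['rvec'],float))[0]; o=-R.T@np.array(s['tvec']).ravel(); w=R.T@d
    else:
        T=np.array(s['tool_from_camera']);E=np.array(st['ee_rot']).reshape(3,3); o=np.array(st['eef_pos'])+E@T[:3,3]; w=E@T[:3,:3]@d
    return o+w*(z-o[2])/w[2]
E
python3 -c "
from h import *
st,s=take('top','t0');take('scene','s0');print(st);print({k:v for k,v in s.items() if k!='img'})"
```

```text
{'t': 0.0, 'qpos': array([1.10199925e+00, 8.74656849e-02, 1.75139498e-01, 1.65978981e+00,
       2.20855725e-05, 1.57076203e+00]), 'dq': array([ 0.0013872 , -0.00037698, -0.0012073 , -0.00071514,  0.0008167 ,
        0.00035281]), 'effort': array([ 2.64500068e-04, -5.20389569e+01,  4.64802825e+01,  1.61802757e-02,
        1.24253742e-05, -2.45913600e-05]), 'eef_pos': array([0.24840659, 0.49049523, 0.25558271]), 'ee_rot': array([[-8.92127914e-01,  4.51782477e-01, -6.15948305e-04],
       [ 4.51782896e-01,  8.92127150e-01, -1.16731706e-03],
       [ 2.21308147e-05, -1.31967104e-03, -9.99999129e-01]]), 'force': array([-0.56759598, -0.41819536, -0.77043974]), 'torque': array([-0.06571163, -0.06167466,  0.00945261]), 'grip_force': 0.0, 'opening': 1.0000172061540626}
{'fovy': 54.4359862723189, 'cx': 317.68187192263775, 'cy': 196.96242956598283, 'rvec': array([ 2.20105375, -2.1618402 ,  0.15077626]), 'tvec': array([-0.09835111,  0.50650024,  0.90484302])}
```

View pics/t0.png

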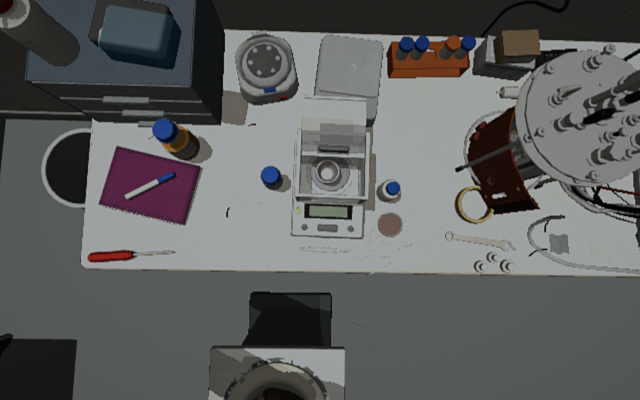

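View pics/s0.png

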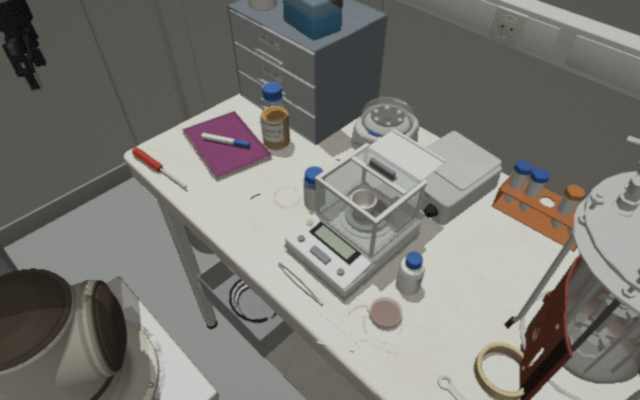

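The top view shows the balance at about (328,190), with the keys at v≈228 and the lid bar near (333,149). I'll enlarge that area.

```bash
python3 -c "
from h import *
i=cv2.imread('pics/t0.png')[85:265,240:420];cv2.imwrite('pics/t0c.png',cv2.resize(i,None,fx=3.3,fy=3.3,interpolation=cv2.INTER_CUBIC))"
```

```text
(no output)
```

View pics/t0c.png

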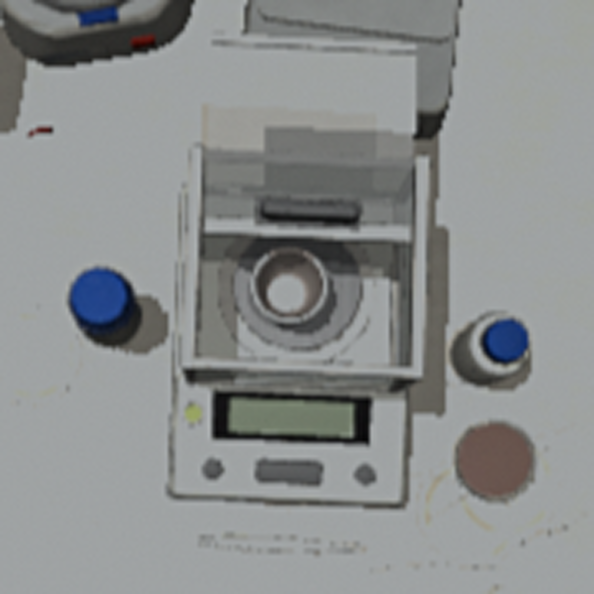

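In the crop, the keys are at (212,468), (289,471) and (366,474). The front bar's middle is at (302,371) and the lid bar's top at about (309,206). The tweezers lie just in front of the balance at about (280,545).

```bash
python3 -c "
from h import *
f=lambda a,b,z:ray('t0',240+a/3.3,85+b/3.3,z).round(4)
for n,a in dict(L=(212,468,.052),M=(289,471,.053),R=(366,474,.052),front=(302,371,.162),barl=(260,204,.178),bar=(309,206,.178),barr=(361,207,.178),lidback=(316,45,.161),bott=(103,295,.098),buf=(505,340,.094),petri=(495,460,.015),tw1=(200,540,.005),tw2=(365,550,.005)).items(): print(n,f(*a))
a=f(212,468,.052)-f(366,474,.052);print(np.degrees(np.arctan2(-a[0],a[1])))
a=f(184,367,.162)-f(420,375,.162);print(np.degrees(np.arctan2(-a[0],a[1])))
a=f(260,204,.178)-f(361,207,.178);print(np.degrees(np.arctan2(-a[0],a[1])))"
```

```text
L [ 0.4355 -0.0585  0.052 ]
M [ 0.4343 -0.1126  0.053 ]
R [ 0.4331 -0.167   0.052 ]
front [ 0.4935 -0.1136  0.162 ]
barl [ 0.5952 -0.0852  0.178 ]
bar [ 0.5946 -0.1156  0.178 ]
barr [ 0.5948 -0.1479  0.178 ]
lidback [ 0.7041 -0.12    0.161 ]
bott [0.5492 0.0172 0.098 ]
buf [ 0.5247 -0.2565  0.094 ]
petri [ 0.446  -0.2667  0.015 ]
tw1 [ 0.384  -0.0506  0.005 ]
tw2 [ 0.3785 -0.1722  0.005 ]
-1.2671654394805556
-0.8550973962667153
-0.3655183555746887
```

>>> servo_tool(
  plan=[
    {"fingers":0,"dx":-0.04,"dy":-0.024,"dz":0,"spin":-6},
    {"fingers":0,"dx":-0.08,"dy":-0.048,"dz":0,"spin":-12},
    {"fingers":0,"dx":-0.12,"dy":-0.072,"dz":0,"spin":-18},
    {"fingers":0,"dx":-0.16,"dy":-0.096,"dz":0,"spin":-24},
    {"fingers":0,"dx":-0.2,"dy":-0.12,"dz":0,"spin":-26},
  ],
  force=20,
)

```text
t: 0.6
eef_pos: [0.3732, 0.2916, 0.2561]
ee_rot: [[-1.0, 0.011, -0.0], [0.011, 1.0, -0.0], [0.0, -0.0, -1.0]]
force: [1.3, 0.2, 0.2]
opening: 0.146
grip_force: 0.0
```

>>> servo_tool(
  plan=[
    {"fingers":0,"dx":-0.025,"dy":-0.04,"dz":0,"spin":0},
    {"fingers":0,"dx":-0.05,"dy":-0.08,"dz":0,"spin":0},
    {"fingers":0,"dx":-0.075,"dy":-0.12,"dz":0,"spin":0},
    {"fingers":0,"dx":-0.1,"dy":-0.16,"dz":0,"spin":0},
    {"fingers":0,"dx":-0.13,"dy":-0.2,"dz":0,"spin":0},
  ],
)

```text
t: 1.1
eef_pos: [0.5, 0.0894, 0.2563]
ee_rot: [[-1.0, 0.015, 0.0], [0.015, 1.0, 0.0], [-0.0, 0.0, -1.0]]
force: [0.6, 1.3, 0.7]
opening: 0.004
grip_force: 0.0
```

>>> servo_tool(
  plan=[
    {"fingers":0,"dx":-0.03,"dy":-0.04,"dz":0,"spin":0},
    {"fingers":0,"dx":-0.06,"dy":-0.08,"dz":0,"spin":0},
    {"fingers":0,"dx":-0.09,"dy":-0.12,"dz":0,"spin":0},
    {"fingers":0,"dx":-0.12,"dy":-0.16,"dz":0,"spin":0},
    {"fingers":0,"dx":-0.14,"dy":-0.207,"dz":0,"spin":0},
  ],
)

```text
t: 1.6
eef_pos: [0.6374, -0.1183, 0.2551]
ee_rot: [[-1.0, 0.014, -0.001], [0.014, 1.0, 0.0], [0.001, 0.0, -1.0]]
force: [1.7, 0.5, -0.3]
opening: 0.001
grip_force: 0.0
```

>>> servo_tool(
  plan=[
    {"fingers":0,"dx":0,"dy":0,"dz":0,"spin":0},
    {"fingers":0,"dx":0,"dy":0,"dz":0,"spin":0},
  ],
)

```text
t: 1.8
eef_pos: [0.6362, -0.1179, 0.255]
ee_rot: [[-1.0, 0.017, -0.002], [0.017, 1.0, 0.001], [0.002, 0.001, -1.0]]
force: [0.2, 0.3, 0.4]
opening: -0.006
grip_force: 0.0
```

```bash
python3 -c "
from h import *
st,s=take('wrist','w1');print(st['eef_pos'],st['ee_rot'].round(4).tolist(),st['force'],st['opening']);print(s['tool_from_camera'])"
```

```text
[ 0.63619836 -0.11788994  0.25495824] [[-0.9999, 0.0171, -0.002], [0.0171, 0.9999, 0.0005], [0.002, 0.0005, -1.0]] [0.21757061 0.31406385 0.4479948 ] -0.0059758390948755355
[[ 1.47840814e-04 -9.47923081e-01 -3.18499311e-01  8.03557707e-02]
 [ 9.99999986e-01  1.65045522e-04 -2.70319198e-05  8.12441273e-04]
 [ 7.81910658e-05 -3.18499302e-01  9.47923092e-01 -1.18962743e-01]
 [ 0.00000000e+00  0.00000000e+00  0.00000000e+00  1.00000000e+00]]
```

View pics/w1.png

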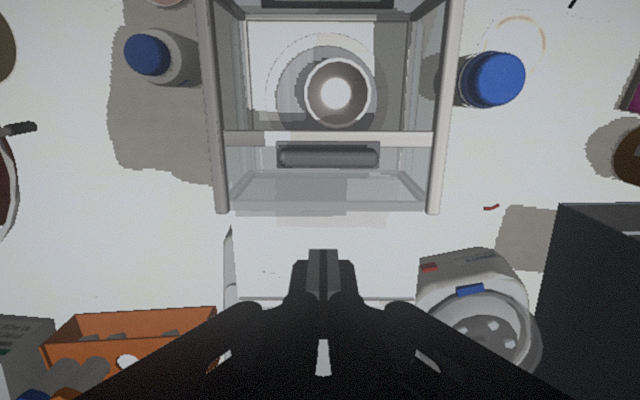

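The wrist view shows the lid bar at u 277–380, v 143–168. The closed fingertips, at about (323,250), are behind it and centred.

```bash
python3 -c "
from h import *
for p in [(277,165,.178),(329,168,.178),(329,155,.178),(380,165,.178),(323,250,.23),(323,250,.217),(310,250,.23),(338,250,.23)]: print(p,ray('w1',*p).round(4))"
```

```text
(277, 165, 0.178) [ 0.5995 -0.144   0.178 ]
(329, 168, 0.178) [ 0.6018 -0.1128  0.178 ]
(329, 155, 0.178) [ 0.5939 -0.1127  0.178 ]
(380, 165, 0.178) [ 0.6005 -0.0821  0.178 ]
(323, 250, 0.23) [ 0.63   -0.1169  0.23  ]
(323, 250, 0.217) [ 0.6367 -0.117   0.217 ]
(310, 250, 0.23) [ 0.6299 -0.1232  0.23  ]
(338, 250, 0.23) [ 0.6301 -0.1097  0.23  ]
```

>>> servo_tool(
  plan=[
    {"fingers":0,"dx":0,"dy":0.004,"dz":0.02,"spin":0},
    {"fingers":0,"dx":0,"dy":0.004,"dz":0.04,"spin":0},
    {"fingers":0,"dx":0,"dy":0.004,"dz":0.052,"spin":0},
    {"fingers":0,"dx":0,"dy":0.004,"dz":0.058,"spin":0},
    {"fingers":0,"dx":0,"dy":0.004,"dz":0.061,"spin":0},
  ],
)

```text
t: 2.35
eef_pos: [0.636, -0.1121, 0.1954]
ee_rot: [[-1.0, 0.014, 0.0], [0.014, 1.0, 0.0], [-0.0, 0.0, -1.0]]
force: [0.3, -0.3, 1.2]
opening: -0.005
grip_force: 0.0
```

>>> servo_tool(
  plan=[
    {"fingers":0,"dx":0.008,"dy":0,"dz":0,"spin":0},
    {"fingers":0,"dx":0.014,"dy":0,"dz":0,"spin":0},
    {"fingers":0,"dx":0.019,"dy":0,"dz":0,"spin":0},
    {"fingers":0,"dx":0.024,"dy":0,"dz":0,"spin":0},
    {"fingers":0,"dx":0.03,"dy":0,"dz":0,"spin":0},
  ],
)

```text
t: 2.85
eef_pos: [0.6061, -0.1124, 0.1958]
ee_rot: [[-1.0, 0.015, 0.001], [0.015, 1.0, -0.0], [-0.001, -0.0, -1.0]]
force: [0.9, 0.7, 1.4]
opening: -0.003
grip_force: 0.7
```

>>> servo_tool(
  plan=[
    {"fingers":0,"dx":0.008,"dy":0,"dz":0,"spin":0},
    {"fingers":0,"dx":0.018,"dy":0,"dz":0,"spin":0},
    {"fingers":0,"dx":0.029,"dy":0,"dz":0,"spin":0},
    {"fingers":0,"dx":0.04,"dy":0,"dz":0,"spin":0},
    {"fingers":0,"dx":0.049,"dy":0,"dz":0,"spin":0},
  ],
)

```text
t: 3.35
eef_pos: [0.5562, -0.1114, 0.1954]
ee_rot: [[-1.0, 0.015, 0.0], [0.015, 1.0, 0.0], [-0.0, 0.0, -1.0]]
force: [1.4, 1.3, 1.0]
opening: -0.001
grip_force: 0.8
```

>>> servo_tool(
  plan=[
    {"fingers":0,"dx":0.004,"dy":0,"dz":0,"spin":0},
    {"fingers":0,"dx":0.008,"dy":0,"dz":0,"spin":0},
    {"fingers":0,"dx":0.012,"dy":0,"dz":0,"spin":0},
    {"fingers":0,"dx":0.015,"dy":0,"dz":0,"spin":0},
    {"fingers":0,"dx":0.017,"dy":0,"dz":0,"spin":0},
  ],
)

```text
t: 3.85
eef_pos: [0.5401, -0.1114, 0.1953]
ee_rot: [[-1.0, 0.015, -0.0], [0.015, 1.0, -0.0], [0.0, -0.0, -1.0]]
force: [2.2, 0.6, 0.7]
opening: 0.001
grip_force: 0.6
```

>>> servo_tool(
  plan=[
    {"fingers":0,"dx":0.001,"dy":0,"dz":0,"spin":0},
    {"fingers":0,"dx":0.002,"dy":0,"dz":0,"spin":0},
    {"fingers":0,"dx":0.003,"dy":0,"dz":0,"spin":0},
  ],
)

```text
t: 4.15
eef_pos: [0.5372, -0.1113, 0.1953]
ee_rot: [[-1.0, 0.015, -0.0], [0.015, 1.0, -0.0], [0.0, -0.0, -1.0]]
force: [1.2, 0.4, 2.2]
opening: 0.004
grip_force: 0.6
```

>>> servo_tool(
  plan=[
    {"fingers":0,"dx":0.001,"dy":0,"dz":0,"spin":0},
    {"fingers":0,"dx":0.002,"dy":0,"dz":0,"spin":0},
    {"fingers":0,"dx":0.003,"dy":0,"dz":0,"spin":0},
  ],
)

```text
t: 4.45
eef_pos: [0.5342, -0.1113, 0.1952]
ee_rot: [[-1.0, 0.015, -0.0], [0.015, 1.0, -0.0], [0.0, -0.0, -1.0]]
force: [1.3, 0.8, 0.3]
opening: 0.001
grip_force: 0.6
```

>>> servo_tool(
  plan=[
    {"fingers":0,"dx":0.001,"dy":0,"dz":0,"spin":0},
    {"fingers":0,"dx":0.001,"dy":0,"dz":0,"spin":0},
  ],
)

```text
t: 4.65
eef_pos: [0.533, -0.1112, 0.1952]
ee_rot: [[-1.0, 0.015, -0.0], [0.015, 1.0, 0.0], [0.0, 0.0, -1.0]]
force: [-0.1, -0.5, -0.7]
opening: -0.003
grip_force: 0.2
```

```bash
python3 -c "
from h import *
st,s=take('wrist','w2');print(st['eef_pos'],st['force']);take('scene','s2')
a=s['img'][:,:,::-1][0:400,120:520]
b=cv2.imread('pics/s2.png')[120:300,270:450]
cv2.imwrite('pics/c2.png',np.hstack([a,cv2.resize(b,(400,400),interpolation=cv2.INTER_CUBIC)]))"
```

```text
[ 0.53302642 -0.11122282  0.19524963] [-0.10303152 -0.53633574 -0.66449933]
```

View pics/c2.png

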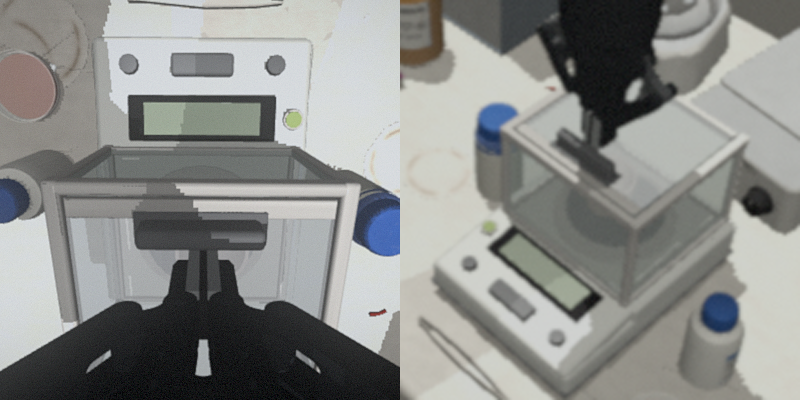

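The lid looks nearly shut. In the wrist view, the bar key is at (322,64), and the front bar spans v≈183–195. I'll push until the force shows the stop.

>>> servo_tool(
  plan=[
    {"fingers":0,"dx":0.001,"dy":0,"dz":0,"spin":0},
    {"fingers":0,"dx":0.001,"dy":0,"dz":0,"spin":0},
  ],
)

```text
t: 4.95
eef_pos: [0.5327, -0.1113, 0.1952]
ee_rot: [[-1.0, 0.015, 0.001], [0.015, 1.0, -0.0], [-0.001, -0.0, -1.0]]
force: [4.2, -0.2, -0.9]
opening: -0.001
grip_force: 2.6
```

>>> servo_tool(
  plan=[
    {"fingers":0,"dx":0.001,"dy":0,"dz":0,"spin":0},
    {"fingers":0,"dx":0.001,"dy":0,"dz":0,"spin":0},
  ],
)

```text
t: 5.15
eef_pos: [0.5326, -0.1113, 0.1953]
ee_rot: [[-1.0, 0.015, 0.003], [0.015, 1.0, -0.0], [-0.003, -0.0, -1.0]]
force: [11.2, -0.0, -4.2]
opening: -0.003
grip_force: 5.1
```

```bash
python3 -c "
from h import *
for p in [(292,64,.054),(322,64,.054),(352,64,.054),(248,64,.054),(395,65,.054),(322,188,.162),(322,248,.178),(322,240,.178)]: print(p,ray('w2',*p).round(4))"
```

```text
(292, 64, 0.054) [ 0.4362 -0.1314  0.054 ]
(322, 64, 0.054) [ 0.4365 -0.1096  0.054 ]
(352, 64, 0.054) [ 0.4368 -0.0878  0.054 ]
(248, 64, 0.054) [ 0.4357 -0.1634  0.054 ]
(395, 65, 0.054) [ 0.438  -0.0565  0.054 ]
(322, 188, 0.162) [ 0.4982 -0.1103  0.162 ]
(322, 248, 0.178) [ 0.5219 -0.1106  0.178 ]
(322, 240, 0.178) [ 0.5179 -0.1106  0.178 ]
```

The stop is firm at 11 N, at the predicted place, so the lid is shut. I'll back off, rise and move over the key.

>>> servo_tool(
  plan=[
    {"fingers":0,"dx":-0.006,"dy":0,"dz":0,"spin":0},
    {"fingers":0,"dx":-0.012,"dy":0,"dz":0,"spin":0},
    {"fingers":0,"dx":-0.012,"dy":0,"dz":-0.02,"spin":0},
    {"fingers":0,"dx":-0.012,"dy":0,"dz":-0.045,"spin":0},
    {"fingers":0,"dx":-0.012,"dy":0,"dz":-0.05,"spin":0},
  ],
)

```text
t: 5.65
eef_pos: [0.5439, -0.1115, 0.2478]
ee_rot: [[-1.0, 0.015, 0.003], [0.015, 1.0, -0.001], [-0.003, -0.001, -1.0]]
force: [-0.3, -0.2, 0.5]
opening: 0.006
grip_force: 0.0
```

>>> servo_tool(
  plan=[
    {"fingers":0,"dx":0.025,"dy":0,"dz":0,"spin":0},
    {"fingers":0,"dx":0.05,"dy":0,"dz":0,"spin":0},
    {"fingers":0,"dx":0.08,"dy":0,"dz":0,"spin":0},
    {"fingers":0,"dx":0.105,"dy":0,"dz":0,"spin":0},
    {"fingers":0,"dx":0.112,"dy":0,"dz":0,"spin":0},
  ],
)

```text
t: 6.15
eef_pos: [0.4296, -0.1097, 0.2453]
ee_rot: [[-1.0, 0.015, -0.0], [0.015, 1.0, -0.0], [0.0, -0.0, -1.0]]
force: [1.9, -0.3, 0.3]
opening: 0.004
grip_force: 0.0
```

>>> servo_tool(
  plan=[
    {"fingers":0,"dx":0,"dy":0,"dz":0,"spin":0},
  ],
)

```text
t: 6.25
eef_pos: [0.431, -0.1098, 0.2454]
ee_rot: [[-1.0, 0.015, 0.001], [0.015, 1.0, -0.0], [-0.001, -0.0, -1.0]]
force: [0.6, -0.1, -0.9]
opening: -0.001
grip_force: 0.0
```

```bash
python3 -c "
from h import *
st,s=take('wrist','w3');print(st['eef_pos'],st['force'],st['ee_rot'].round(4).tolist())"
```

```text
[ 0.43104156 -0.109767    0.24538216] [ 0.56570124 -0.05257176 -0.86033303] [[-0.9999, 0.0154, 0.0006], [0.0154, 0.9999, -0.0002], [-0.0006, -0.0002, -1.0]]
```

View pics/w3.png

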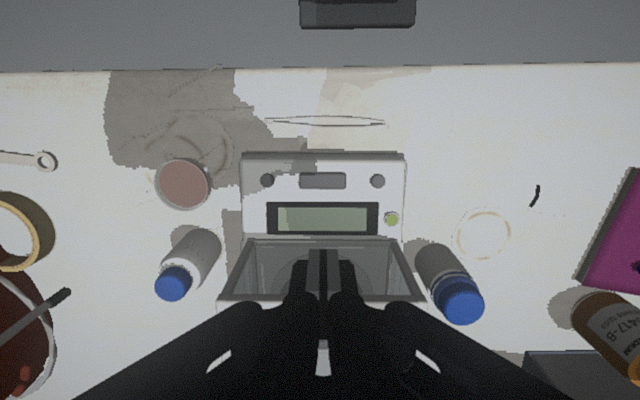

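The bar key is at (323,180), with the round keys at (267,181) and (377,181).

```bash
python3 -c "
from h import *
for p in [(323,180,.053),(267,181,.052),(377,181,.052)]: print(p,ray('w3',*p).round(4))"
```

```text
(323, 180, 0.053) [ 0.4359 -0.109   0.053 ]
(267, 181, 0.052) [ 0.4363 -0.1635  0.052 ]
(377, 181, 0.052) [ 0.438  -0.0564  0.052 ]
```

>>> servo_tool(
  plan=[
    {"fingers":0,"dx":0,"dy":0,"dz":0.03,"spin":0},
    {"fingers":0,"dx":0,"dy":0,"dz":0.06,"spin":0},
    {"fingers":0,"dx":0,"dy":0,"dz":0.09,"spin":0},
    {"fingers":0,"dx":0,"dy":0,"dz":0.11,"spin":0},
    {"fingers":0,"dx":0,"dy":0,"dz":0.12,"spin":0},
  ],
)

```text
t: 6.8
eef_pos: [0.4313, -0.1095, 0.1229]
ee_rot: [[-1.0, 0.015, -0.003], [0.015, 1.0, 0.001], [0.003, 0.001, -1.0]]
force: [-0.0, -0.2, 0.7]
opening: -0.004
grip_force: 0.0
```

>>> servo_tool(
  plan=[
    {"fingers":0,"dx":0,"dy":0,"dz":0.015,"spin":0},
    {"fingers":0,"dx":0,"dy":0,"dz":0.025,"spin":0},
    {"fingers":0,"dx":0,"dy":0,"dz":0.032,"spin":0},
    {"fingers":0,"dx":0,"dy":0,"dz":0.037,"spin":0},
    {"fingers":0,"dx":0,"dy":0,"dz":0.038,"spin":0},
  ],
)

```text
t: 7.3
eef_pos: [0.4312, -0.1097, 0.0871]
ee_rot: [[-1.0, 0.015, -0.0], [0.015, 1.0, 0.0], [0.0, 0.0, -1.0]]
force: [0.8, 0.2, 0.4]
opening: 0.004
grip_force: 0.0
```

>>> servo_tool(
  plan=[
    {"fingers":0,"dx":0,"dy":0,"dz":0.001,"spin":0},
    {"fingers":0,"dx":0,"dy":0,"dz":0.002,"spin":0},
    {"fingers":0,"dx":0,"dy":0,"dz":0.003,"spin":0},
    {"fingers":0,"dx":0,"dy":0,"dz":0.004,"spin":0},
  ],
)

```text
t: 7.7
eef_pos: [0.4314, -0.1097, 0.0835]
ee_rot: [[-1.0, 0.015, 0.0], [0.015, 1.0, -0.0], [-0.0, -0.0, -1.0]]
force: [-0.7, 0.8, 0.7]
opening: -0.0
grip_force: 0.0
```

>>> servo_tool(
  plan=[
    {"fingers":0,"dx":0,"dy":0,"dz":0.001,"spin":0},
    {"fingers":0,"dx":0,"dy":0,"dz":0.002,"spin":0},
    {"fingers":0,"dx":0,"dy":0,"dz":0.002,"spin":0},
  ],
)

```text
t: 8.0
eef_pos: [0.4312, -0.1097, 0.0811]
ee_rot: [[-1.0, 0.015, -0.0], [0.015, 1.0, 0.0], [0.0, 0.0, -1.0]]
force: [-0.3, 0.0, -0.2]
opening: 0.001
grip_force: 0.0
```

>>> servo_tool(
  plan=[
    {"fingers":0,"dx":0,"dy":0,"dz":0.001,"spin":0},
    {"fingers":0,"dx":0,"dy":0,"dz":0.002,"spin":0},
    {"fingers":0,"dx":0,"dy":0,"dz":0.002,"spin":0},
  ],
)

```text
t: 8.3
eef_pos: [0.4312, -0.1097, 0.0791]
ee_rot: [[-1.0, 0.015, -0.0], [0.015, 1.0, 0.0], [0.0, 0.0, -1.0]]
force: [-0.1, 0.2, 0.7]
opening: -0.0
grip_force: 0.0
```

>>> servo_tool(
  plan=[
    {"fingers":0,"dx":0,"dy":0,"dz":0.001,"spin":0},
    {"fingers":0,"dx":0,"dy":0,"dz":0.001,"spin":0},
    {"fingers":0,"dx":0,"dy":0,"dz":0.001,"spin":0},
  ],
)

```text
t: 8.6
eef_pos: [0.4313, -0.1097, 0.0784]
ee_rot: [[-1.0, 0.015, 0.0], [0.015, 1.0, -0.0], [-0.0, -0.0, -1.0]]
force: [0.0, 1.0, 1.0]
opening: -0.001
grip_force: 0.5
```

>>> servo_tool(
  plan=[
    {"fingers":0,"dx":0,"dy":0,"dz":0.001,"spin":0},
    {"fingers":0,"dx":0,"dy":0,"dz":0.001,"spin":0},
    {"fingers":0,"dx":0,"dy":0,"dz":0.001,"spin":0},
  ],
)

```text
t: 8.9
eef_pos: [0.4314, -0.1097, 0.0774]
ee_rot: [[-1.0, 0.015, 0.0], [0.015, 1.0, -0.0], [-0.0, -0.0, -1.0]]
force: [1.7, 0.5, 2.2]
opening: -0.002
grip_force: 0.8
```

>>> servo_tool(
  plan=[
    {"fingers":0,"dx":0,"dy":0,"dz":0.001,"spin":0},
    {"fingers":0,"dx":0,"dy":0,"dz":0.001,"spin":0},
    {"fingers":0,"dx":0,"dy":0,"dz":0.001,"spin":0},
  ],
)

```text
t: 9.2
eef_pos: [0.4314, -0.1097, 0.0765]
ee_rot: [[-1.0, 0.015, 0.001], [0.015, 1.0, -0.0], [-0.001, -0.0, -1.0]]
force: [1.8, 0.4, 2.7]
opening: -0.001
grip_force: 1.2
```

>>> servo_tool(
  plan=[
    {"fingers":0,"dx":0,"dy":0,"dz":0.001,"spin":0},
    {"fingers":0,"dx":0,"dy":0,"dz":0.001,"spin":0},
    {"fingers":0,"dx":0,"dy":0,"dz":0.001,"spin":0},
  ],
)

```text
t: 9.5
eef_pos: [0.4314, -0.1097, 0.0754]
ee_rot: [[-1.0, 0.015, 0.0], [0.015, 1.0, -0.0], [-0.0, -0.0, -1.0]]
force: [2.7, 0.2, 4.8]
opening: -0.005
grip_force: 1.8
```

>>> servo_tool(
  plan=[
    {"fingers":0,"dx":0,"dy":0,"dz":0.001,"spin":0},
    {"fingers":0,"dx":0,"dy":0,"dz":0.001,"spin":0},
    {"fingers":0,"dx":0,"dy":0,"dz":0.001,"spin":0},
  ],
)

```text
t: 9.8
eef_pos: [0.4315, -0.1097, 0.0751]
ee_rot: [[-1.0, 0.015, 0.001], [0.015, 1.0, -0.0], [-0.001, -0.0, -1.0]]
force: [-0.6, 2.1, 10.7]
opening: -0.002
grip_force: 5.2
```

The key bottomed out after about 3.3 mm of travel, at 10.7 N. I'll withdraw now.

>>> servo_tool(
  plan=[
    {"fingers":0,"dx":0,"dy":0,"dz":-0.005,"spin":0},
    {"fingers":0,"dx":0,"dy":0,"dz":-0.02,"spin":0},
    {"fingers":0,"dx":0,"dy":0,"dz":-0.05,"spin":0},
    {"fingers":0,"dx":0,"dy":0,"dz":-0.085,"spin":0},
    {"fingers":0,"dx":0,"dy":0,"dz":-0.12,"spin":0},
  ],
)

```text
t: 10.3
eef_pos: [0.4303, -0.1095, 0.1948]
ee_rot: [[-1.0, 0.015, -0.002], [0.015, 1.0, 0.0], [0.002, 0.0, -1.0]]
force: [0.9, -0.0, 0.1]
opening: 0.001
grip_force: 0.0
```

>>> servo_tool(
  plan=[
    {"fingers":0,"dx":0.02,"dy":0,"dz":-0.035,"spin":0},
    {"fingers":0,"dx":0.05,"dy":0,"dz":-0.06,"spin":0},
    {"fingers":0,"dx":0.08,"dy":0,"dz":-0.08,"spin":0},
    {"fingers":0,"dx":0.08,"dy":0,"dz":-0.08,"spin":0},
    {"fingers":0,"dx":0.08,"dy":0,"dz":-0.08,"spin":0},
  ],
)

```text
t: 10.8
eef_pos: [0.351, -0.1086, 0.2743]
ee_rot: [[-1.0, 0.016, 0.001], [0.016, 1.0, -0.0], [-0.001, -0.0, -1.0]]
force: [0.4, 0.1, -1.1]
opening: -0.001
grip_force: 0.0
```

```bash
python3 -c "
from h import *
st,s=take('scene','s4');print(st['eef_pos'],st['force'])
cv2.imwrite('pics/c4.png',cv2.resize(cv2.imread('pics/s4.png')[120:345,250:450],None,fx=2.6,fy=2.6,interpolation=cv2.INTER_CUBIC))"
```

```text
[ 0.35103874 -0.10858718  0.27430319] [ 0.44753812  0.07564404 -1.10942923]
```

View pics/c4.png

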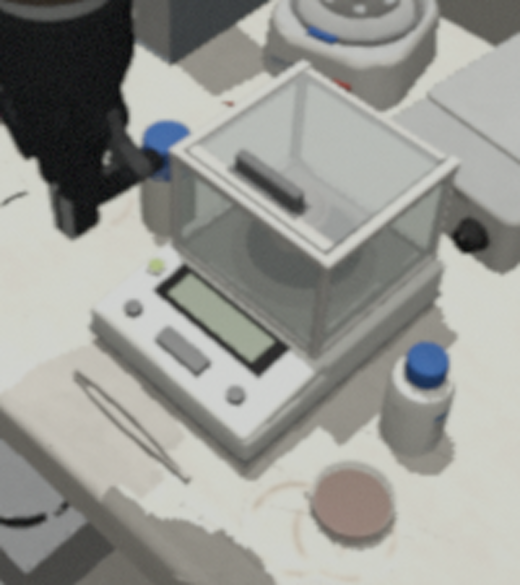

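The lid is shut against the front bar (bar at about (270,180)), the keys are up, the surrounding things look undisturbed and the arm is clear.

```bash
python3 -c "
from h import *
print(job_done())"
```

```text
the job is handed in; nothing more can be done
None
```

I pushed the lid shut against its stop, pressed the bar key fully down and released it, then withdrew the arm and handed the job in; no verdict came back, and I couldn't make out the crucible through the shut lid in the last picture.

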